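# Load the tacking jig and hold its hand clamp

## Robot

A 6-joint arm with a two-finger parallel gripper is mounted at the origin on a cart in front of the work surface, level with it; the furniture and walls round the work are solid. World frame = base frame: x ahead of the robot, y to its left, z up, the work surface at z = 0. Lengths are in m, angles in rad, forces in N, time in s.
With the tool pointing down it reaches from about 0.35 to 0.725 m from the base axis. Payload 6 kg.
Tool frame: the origin (TCP) lies on the front face of the gripper's body, between the roots of the fingers; the fingertips stand bot.tip_extent ahead of it and the grasp point (between the pads) lies 54 mm ahead of it (bot.tip_extent is the distance from the TCP to the fingertips, in m); z points along the fingers, y is the line along which they close (so a half turn about z gives the same grasp; the last joint's range is limited). The gripper opens to 85 mm and grips with 20 to 120 N. Pads are 22 mm wide; open, the fingers measure 114 mm over their backs; the gripper's body (76 mm by 85 mm) begins 54 mm behind the grasp point. The pads swing forward as they close: fully open they stand 13 mm farther back than shut.
Start: joints at [1.576, 0.04, 0.085, 0, -1.615, -0.334], TCP at [0.194, 0.568, 0.304] pointing down, gripper open.
Joint ranges: [-2.56, 2.56], [-1.29, 2.01], [-1.08, 1.49], [-3.29, 1.98], [-2.81, -0.18], [-2.99, 2.99]. Speed limits (rad/s): [2.57, 2.57, 3.01, 3.14, 3.14, 3.14].

## Interface

Orientations are given as a unit quaternion [w, x, y, z].
In Python, from rig import bot, snapshot, camera_params gives the robot as it stands.
- The arm moves only by the tool jog_arm, never from a script. Its argument "deltas" is a list of rows, each a list of 2 entries, a list of its own where there are three numbers: the shift along the tool's x, y, z in cm, then the turn about the tool's z in rad. In form: [[[dx, dy, dz], turn], ...]. A call has 1 to 8 rows; each row shifts and turns the commanded pose from where the row before left it, along the tool's axes as they then stand; what a row does not reach is not made up. A row lasts 1/12 s, in which the tool goes at most 41.7 mm and 7.16 degrees, less where a joint would pass 70% of its speed; a pose out of reach is approached as far as the arm can. A call is refused whole if a number of a shift passes 4.17 or a number of a turn 0.125, either way. A call with a gripper value outside its range is refused whole. "jaw" is the opening, from -1 (shut) to 1 (fully open), set as the call begins (left out, the last holds). The fingers move at their own pace and stop on an object; "force" is the grip in N (left out, the last holds). Time passes only in rows, so rows that do not move let the fingers close. It gives the time, the measured TCP pose, the force, the opening and the grip force at its end, in the units of the state.
- bot.sense(): the state, without advancing time (a new reading comes with each control period).
- snapshot(name): name is "side" or "top"; returns (picture, depth): 384x512x3 uint8, red, green, blue; 384x512 float32, m along the optical axis (not along the pixel's ray), 0 where there is no reading.
- camera_params(name): a dict with "fx", "fy", "cx", "cy" (pixels), "dist" ([k1, k2, p1, p2, k3] as OpenCV has them; the pictures are not rectified), "extrinsics" (4x4, takes a point from world to camera coordinates). Camera axes: x right, y down, z forward; pixel columns grow to the right and rows downward; lengths in m; the calibration is good to about 2 mm. A picture is of the moment at which its call begins. camera_params takes no time and is no camera call.
- bot.finish_job(): hands the job in; it is judged then, once.
The state is a dict: "t": time; "joints": joint angles; "joint_velocities": joint speeds; "effort": joint torques, N m; "tcp_pos": TCP position; "ee_rot": TCP orientation; "wrist_force": force on the tool from outside, world axes, zero at the start; "torque": the same for the moment, N m; "grip_width": finger opening in m; "finger_force": force on a finger pad.
Only numpy, scipy, OpenCV 4.12 (cv2) and the standard library are available. Lean on these libraries where they do the work, as an engineer would, in place of code of your own. Each camera call takes 0.05 s, during which the arm holds its last target. There are 200 camera calls.

## Task

The welder needs a third hand to tack a channel to its end plate. Take the longer of the two steel channel offcuts and lay it, open side up, flat and square between the four locator blocks of the tacking jig, then let go of it and press the jig's red hand lever down until the sprung pad has pushed the channel home against the end plate and its spring is about half compressed (6 mm: the yellow band just gone, the lever about level), not down to the stop. Finish while holding the lever there, because it springs open when released; leave the other loose things on the table where they are.

Things in the scene. Friction and masses are not known exactly. Their poses are not given: they have to be found in the camera images.
- long_channel: the channel to load: grey steel U-section offcut 120 mm long (its y axis), 50 mm wide (x), 30 mm high, web and flanges 4 mm thick, 0.2 to 0.4 kg, lying open side up; origin at the centre of its underside, z up. Either way round is right. Grip it across its 50 mm width near mid-length
- short_channel: bystander: the same section, only 90 mm long; origin at the centre of its underside
- jig: fixed tacking jig on a dark steel base plate 12 mm thick; origin on the table under the channel's home centre. +y runs along the channel to the end plate, -y to clamp and lever, z up. Plate: x -62 to 62, y -70 to 88 mm; tongue under the clamp: x -32 to 32, y -192 to -68 mm. With the lever open the pad's face waits at y = -74 mm; the end plate's face is at y = 60 mm
- pocket (a point): on top of the base plate, 12 mm over the table: where the centre of the channel's underside must be at the end; axes as the jig's. Lay the channel in with its centre at y about -7 mm, clear of pad and end plate; the clamp then pushes it to y = 0
- end_plate: steel plate 70 x 6 x 50 mm standing in the jig against its backstop (fixed), the channel's end butts on its face; origin at the middle of its lower edge, 63 mm from the pocket
- lever_pivot (a point): pivot of the hand lever in the blue cheeks, 62 mm over the table at y = -132 mm in the jig; the lever turns about the jig's x axis
- lever_angle (a joint): angle of the hand lever, rad: 0 = sprung open (handle rising 30 degrees towards the jig's -y), grows as the handle is pressed down, 0.52 = level, 0.70 = stop. Drives the plunger and pad to +y: 35.3 mm per rad. Spring return: at the grip 1.5 N when open, about 8 N in all while clamping as asked
- grip_top (a point): on the upper face of the red grip, 100 mm from the pivot: the place to press down with the closed fingertips. It moves with the lever: about 120 mm over the table when open, about 67 mm when held as asked (angle about 0.56). The grip is 28 mm wide, 18 mm thick and reaches from 52 to 130 mm from the pivot
- lever: the hand lever with its red grip; its origin is at the pivot
- push_pad (a joint): how far the sprung pad (50 mm wide, 20 high, on a 12 mm stem) is pushed back into the plunger, m: 0 free, 0.012 bottomed; 2 N plus 2 N per mm. The 6 mm of stem next to the plunger are yellow and vanish at 0.006. With the channel home: 0 at lever angle 0.40, 0.004 at 0.51, 0.006 at 0.56, 0.009 at 0.65, 0.0107 at the stop
- wrench: bystander: combination spanner 204 mm long, loose
- tin: bystander: round tin 65 mm wide, 31 mm high, loose
- nut: bystander: hexagonal coupling nut 30 mm, loose
- marker: bystander: marker pen 124 mm long, loose
- locators (a point): midway between the four steel locator blocks, on the base plate's top (2 mm from the pocket). Blocks 24 x 24 mm, 15 mm high over the plate, centred at jig x = +-38.5, y = -40 and 36 mm: 53 mm free between them for the 50 mm channel; their upper 6 mm taper back 4.5 mm as a lead-in. Between y -28 and 24 mm the plate beside the channel is free for the fingers
Mind the look-alikes: they are no part of the job. What is shaped like the long_channel but purple is not meant.

How it is judged:
By the outcome, as a careful person would: the job done as asked, in the order asked, and still so for the second after the job is handed in, while the arm keeps its last pose, push and grip.
It also fails if it takes over 58 s, if anything falls off the work surface, if the arm or the gripper's body presses on something with over 40 N, if the wrist force passes 120 N, or if a joint passes its speed limit or range.

## Working session

There is one attempt and no reset: what is moved stays moved. The work goes in short steps, Python scripts to look and compute and a tool call to move; the robot and the scene stay as the last step left them, time stands still between calls to the robot, and variables do not carry over. Pictures are saved under pics/ and viewed, at most 10 in all, crops included, and the job is handed in when it is done.

Besides the shell and the picture viewer there is one more tool, called as name([rows], argument=value, ...), one row to a line, values as JSON. jog_arm: Moves the arm, as the interface text tells. Its arguments: {"type":"object","properties":{"deltas":{"type":"array","items":{"type":"array"}},"jaw":{"type":"number"},"force":{"type":"number"}},"required":["deltas"]}

```bash
mkdir -p pics; ls; python3 - <<'E'
from rig import bot,snapshot,camera_params
import cv2,numpy as np
for n in("top","side"):
    p,d=snapshot(n); cv2.imwrite(f"pics/{n}0.png",cv2.resize(p[:,:,::-1],(800,600),interpolation=cv2.INTER_CUBIC)); np.savez(f"{n}0.npz",p=p,d=d)
    c=camera_params(n); print(n,{k:np.round(v,3) for k,v in c.items()})
s=bot.sense(); print(s["t"],s["tcp_pos"],s["ee_rot"],s["grip_width"],bot.tip_extent)
E
```

```text
pics
top {'fx': np.float64(385.6), 'fy': np.float64(385.6), 'cx': np.float64(249.488), 'cy': np.float64(191.809), 'dist': array([-0.11,  0.  ,  0.  ,  0.  ,  0.  ]), 'extrinsics': array([[ 0.026, -0.999,  0.034,  0.093],
       [-0.993, -0.03 , -0.118,  0.535],
       [ 0.119, -0.031, -0.992,  1.11 ],
       [ 0.   ,  0.   ,  0.   ,  1.   ]])}
side {'fx': np.float64(374.504), 'fy': np.float64(374.504), 'cx': np.float64(251.583), 'cy': np.float64(191.635), 'dist': array([-0.058,  0.   ,  0.   ,  0.   ,  0.   ]), 'extrinsics': array([[ 0.883, -0.469, -0.012, -0.424],
       [-0.2  , -0.353, -0.914,  0.228],
       [ 0.424,  0.81 , -0.405,  0.766],
       [ 0.   ,  0.   ,  0.   ,  1.   ]])}
0.1 [0.1936225  0.56770763 0.30296699] [ 8.01823769e-04  9.86515120e-01 -1.63668175e-01 -6.63135838e-05] 0.08556708516445283 0.0726
```

View pics/top0.png

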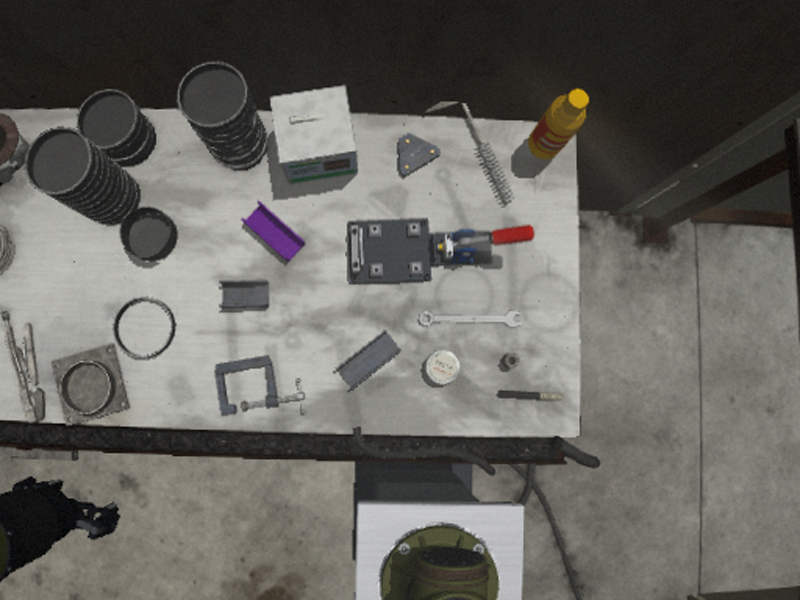

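View pics/side0.png

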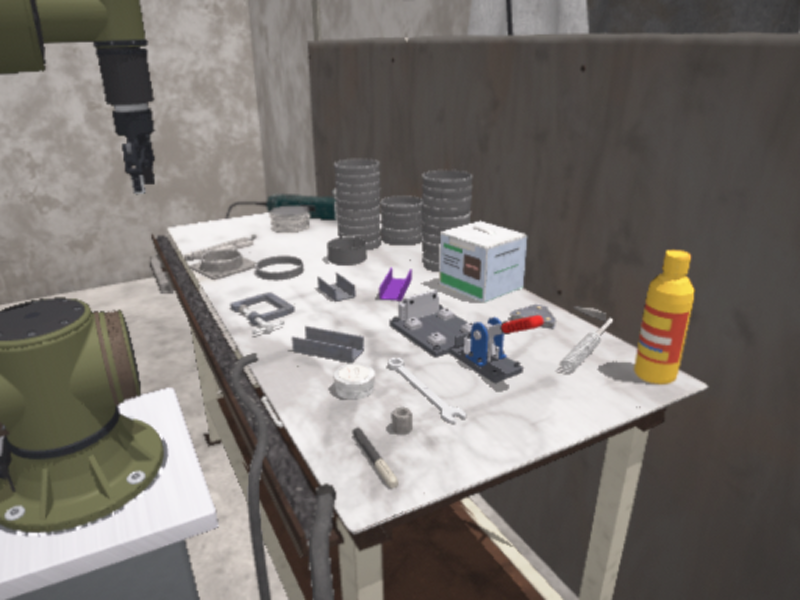

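Candidates in the top picture at 800x600 are the grey channel at (367,361), a shorter grey one at (244,296), and a purple one at (273,233). I choose (367,361) and will check it in a close crop along with the jig.

```bash
cat > h.py <<'E'
import cv2,numpy as np
from rig import bot,snapshot,camera_params
def ray(n,uv):
    c=camera_params(n);K=np.array([[c["fx"],0,c["cx"]],[0,c["fy"],c["cy"]],[0,0,1]])
    q=cv2.undistortPoints(np.array(uv,float).reshape(-1,1,2),K,np.array(c["dist"],float))[:,0]
    E=np.array(c["extrinsics"]);R=E[:3,:3];t=E[:3,3]
    return -R.T@t,np.c_[q,np.ones(len(q))]@R
def at_z(n,uv,z):
    o,d=ray(n,uv);return o+d*((z-o[2])/d[:,2])[:,None]
def cloud(n,d):
    v,u=np.nonzero(d>0);o,r=ray(n,np.c_[u,v]);return u,v,o+r*d[v,u][:,None]
def proj(n,P):
    c=camera_params(n);K=np.array([[c["fx"],0,c["cx"]],[0,c["fy"],c["cy"]],[0,0,1]]);E=np.array(c["extrinsics"])
    return cv2.projectPoints(np.array(P,float),cv2.Rodrigues(E[:3,:3])[0],E[:3,3],K,np.array(c["dist"],float))[0][:,0]
E
python3 - <<'E'
from h import *
z=np.load("top0.npz");p,d=z["p"],z["d"]
c=p[130:255,205:355,::-1];cv2.imwrite("pics/crop1.png",cv2.resize(c,(720,600),interpolation=cv2.INTER_CUBIC))
u,v,P=cloud("top",d)
for nm,(a,b,e,f) in {"long":(212,260,208,252),"short":(136,176,174,204),"jig":(218,280,134,186)}.items():
    m=(u>a)&(u<b)&(v>e)&(v<f)&(P[:,2]>(0.006))
    q=P[m];r=cv2.minAreaRect(q[:,:2].astype(np.float32)*1000);print(nm,m.sum(),np.round(r[0],1),np.round(r[1],1),r[2],np.percentile(q[:,2],[2,50,98]).round(4))
m=(P[:,2]<.004)&(P[:,2]>-.01)&(u>200)&(u<360)&(v>100)&(v<260);print("table z",np.median(P[m][:,2]))
E
```

```text
long 198 [426.3 149.1] [ 63.3 122.2] 39.59861373901367 [0.0062 0.0274 0.033 ]
short 211 [532.7 388.8] [61.3 89.5] 2.681623935699463 [0.0061 0.0194 0.0325]
jig 2164 [628.8 104.9] [146.1 171.3] 1.9030123949050903 [0.0072 0.0125 0.0592]
table z -0.0007884443851264855
```

View pics/crop1.png

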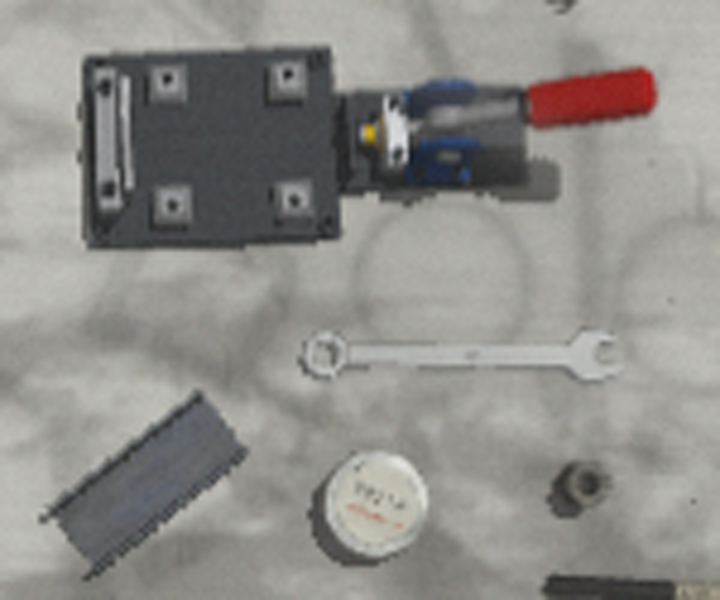

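```bash
cat >> h.py <<'E'
def fit(W,M):  # 2D rigid M->W
    W=np.array(W)[:,:2];M=np.array(M,float);a=W-W.mean(0);b=M-M.mean(0)
    th=np.arctan2((b[:,0]*a[:,1]-b[:,1]*a[:,0]).sum(),(a*b).sum());R=np.array([[np.cos(th),-np.sin(th)],[np.sin(th),np.cos(th)]])
    t=W.mean(0)-R@M.mean(0);return t,th,np.abs(W-(M@R.T+t)).max(1)
E
python3 - <<'E'
from h import *
px=lambda L:(np.array(L)+.5)/4.8-.5+[205,130]
blk=at_z("top",px([(168,81),(288,75.5),(173.5,205),(294,200.5)]),.027)
pl=at_z("top",px([(83,57),(329,46),(341,239),(89,248)]),.012)
Mb=[(.0385,.036),(.0385,-.040),(-.0385,.036),(-.0385,-.04)]
Mp=[(.062,.088),(.062,-.07),(-.062,-.07),(-.062,.088)]
for W,M in((blk,Mb),(pl,Mp),(np.r_[blk,pl],Mb+Mp)):
    t,th,e=fit(W,M);print("jig",t.round(4),th.round(4),(e*1e3).round(1))
ch=at_z("top",px([(43,518),(198,392),(246,452),(90,577)]),.03)
t,th,e=fit(ch,[(.025,.06),(.025,-.06),(-.025,-.06),(-.025,.06)]);print("ch",t.round(4),th.round(4),(e*1e3).round(1),np.linalg.norm(ch-np.roll(ch,1,0),axis=1).round(4))
# depth check of channel
z=np.load("top0.npz");u,v,P=cloud("top",z["d"])
m=(u>212)&(u<260)&(v>208)&(v<252)
w=m&(abs(P[:,2]-.030)<.004);w2=m&(P[:,2]>.001)&(P[:,2]<.008)
print(np.median(P[w],0),w.sum(),w2.sum())
E
```

```text
jig [0.6323 0.1029] 0.0725 [0.9 1.5 1.  1.3]
jig [0.6316 0.104 ] 0.073 [0.6 0.5 0.4 0.5]
jig [0.6319 0.1034] 0.0732 [1.2 1.8 0.9 1.  0.9 1.  0.8 1. ]
ch [0.4169 0.1484] 0.7056 [2.1 1.6 1.6 1.9] [0.0457 0.1215 0.047  0.1213]
[0.4194605  0.1467154  0.02943151] 111 807
```

The crop shows the grey channel at crop (145,485), measured 121 mm long, so it is the long one. The jig blocks are at (168,81), (288,75), (173,205) and (294,200), with the lever to the right. Moving now.

jog_arm([
  [[0, 0, 0], 0.107],
  [[0, 0, 0], 0.107],
  [[0, 0, 0], 0.107],
  [[0, 0, 0], 0.107],
  [[0, 0, 0], 0.108],
  [[1.5, 0.3, 0], 0],
  [[2.9, 0.65, 0], 0],
  [[2.9, 0.65, 0], 0],
], jaw=1)

```text
t: 0.77
tcp_pos: [0.2288, 0.5013, 0.3026]
ee_rot: [0.001, 0.908, -0.419, 0.0]
wrist_force: [-0.2, -0.3, 0.2]
grip_width: 0.085
finger_force: 0.0
```

jog_arm([
  [[2.9, 0.65, 0], 0],
  [[2.9, 0.65, 0], 0],
  [[2.9, 0.65, 0.5], 0],
  [[2.9, 0.65, 1], 0],
  [[2.9, 0.65, 1.5], 0],
  [[2.9, 0.65, 1.5], 0],
  [[2.9, 0.65, 1.5], 0],
  [[2.9, 0.65, 1.5], 0],
])

```text
t: 1.43
tcp_pos: [0.3401, 0.2902, 0.2279]
ee_rot: [0.0, 0.908, -0.419, -0.0]
wrist_force: [1.3, 0.4, 0.1]
grip_width: 0.0852
finger_force: 0.0
```

```bash
cat >> h.py <<'E'
def tool_yaw(s):
    from scipy.spatial.transform import Rotation as R
    w,x,y,z=s["ee_rot"];M=R.from_quat([x,y,z,w]).as_matrix();return np.arctan2(M[1,0],M[0,0]),M
def go(x,y,z,yaw):
    s=bot.sense();a,M=tool_yaw(s);dt=(yaw-a+np.pi)%(2*np.pi)-np.pi
    d=np.array([x,y,z])-s["tcp_pos"]
    c,sn=np.cos(yaw),np.sin(yaw)
    print("t",round(s["t"],2),"tcp",np.round(s["tcp_pos"],4),"yaw",round(a,4),"w",round(s["grip_width"],4),"F",np.round(s["wrist_force"],1),"ff",np.round(s["finger_force"],1),"zaxis",M[:,2].round(3))
    print("turn first",round(-dt,4),"then cm",np.round([100*(c*d[0]+sn*d[1]),100*(sn*d[0]-c*d[1]),-100*d[2]],2))
E
python3 -c "
from h import *
go(.417,.148,.14,-.865)"
```

```text
t 1.43 tcp [0.3401 0.2902 0.2279] yaw -0.8644 w 0.0852 F [1.3 0.4 0.1] ff 0.0 zaxis [-0. -0. -1.]
turn first 0.0006 then cm [15.81  3.37  8.79]
```

jog_arm([
  [[2.6, 0.55, 1], 0],
  [[2.6, 0.55, 1], 0],
  [[2.6, 0.55, 1], 0],
  [[2.6, 0.55, 1], 0],
  [[1.5, 0.3, 1], 0],
  [[0, 0, 0], 0],
  [[0, 0, 0], 0],
  [[0, 0, 0], 0],
])

```text
t: 2.1
tcp_pos: [0.398, 0.1852, 0.1793]
ee_rot: [-0.0, 0.908, -0.419, 0.0]
wrist_force: [-0.7, 0.1, -0.2]
grip_width: 0.0852
finger_force: 0.0
```

```bash
python3 -c "
from h import *
go(.417,.148,.14,-.865)"
```

```text
t 2.1 tcp [0.398  0.1852 0.1793] yaw -0.8649 w 0.0852 F [-0.7  0.1 -0.2] ff 0.0 zaxis [ 0.  0. -1.]
turn first 0.0001 then cm [4.06 0.97 3.93]
```

jog_arm([
  [[1.6, 0.4, 1], 0],
  [[1.6, 0.4, 1], 0],
  [[0.9, 0.17, 1.5], 0],
  [[0, 0, 1.5], 0],
  [[0, 0, 1.5], 0],
  [[0, 0, 1.5], 0],
  [[0, 0, 0], 0],
  [[0, 0, 0], 0],
])

```text
t: 2.77
tcp_pos: [0.417, 0.148, 0.0992]
ee_rot: [0.0, 0.908, -0.418, 0.0]
wrist_force: [-0.0, -1.0, 1.2]
grip_width: 0.0855
finger_force: 0.0
```

```bash
python3 -c "
from h import *
go(.417,.148,.075,-.865)
a,_=snapshot('side');b,_=snapshot('top')
f=lambda i:cv2.resize(i[:,:,::-1],(400,400),interpolation=cv2.INTER_CUBIC)
cv2.imwrite('pics/g1.png',np.hstack([f(a[150:270,150:270]),f(b[180:280,180:280])]))"
```

```text
t 2.77 tcp [0.417  0.148  0.0992] yaw -0.8634 w 0.0855 F [-0.  -1.   1.2] ff 0.0 zaxis [-0.    -0.001 -1.   ]
turn first 0.0016 then cm [-0.    0.    2.42]
```

View pics/g1.png

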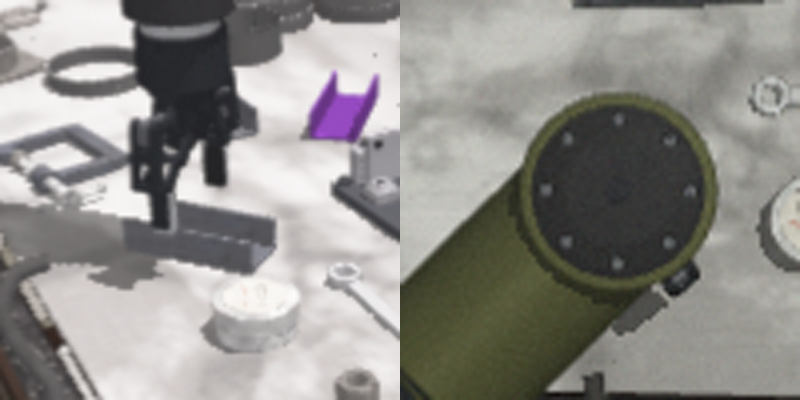

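```bash
python3 -c "
from h import *
th=.7056;c,s=np.cos(th),np.sin(th)
W=lambda x,y,z:[.417+c*x-s*y,.148+s*x+c*y,z]
P=[W(-.025,.06,.03),W(-.025,-.06,.03),W(-.025,-.06,0),W(.025,.06,.03),W(.025,-.06,.03),W(-.0425,0,.035),W(.0425,0,.035)]
print(((proj('side',P)-150+.5)*400/120).round())"
```

```text
[[114. 219.]
 [243. 243.]
 [244. 275.]
 [144. 194.]
 [268. 216.]
 [166. 234.]
 [214. 191.]]
```

```bash
python3 -c "
from h import *
th=.7056;c,s=np.cos(th),np.sin(th)
W=lambda x,y,z:[.417+c*x-s*y,.148+s*x+c*y,z]
out=[]
for n,x0,y0,k in(('top',205,200,60),('side',180,195,60)):
    p=np.load(n+'0.npz')['p'][y0:y0+k,x0:x0+k,::-1];f=400/k
    im=cv2.resize(p,(400,400),interpolation=cv2.INTER_CUBIC)
    im=cv2.convertScaleAbs(im,alpha=1.3,beta=20)
    for q in (proj(n,[W(a,b,z) for z in(0.03,0) for a in(-.025,.025) for b in(-.06,.06)])-[x0,y0]+.5)*f: cv2.circle(im,tuple(int(v) for v in q),3,(0,0,255),1)
    out.append(im)
cv2.imwrite('pics/c2.png',np.hstack(out))"
```

```text
(no output)
```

View pics/c2.png

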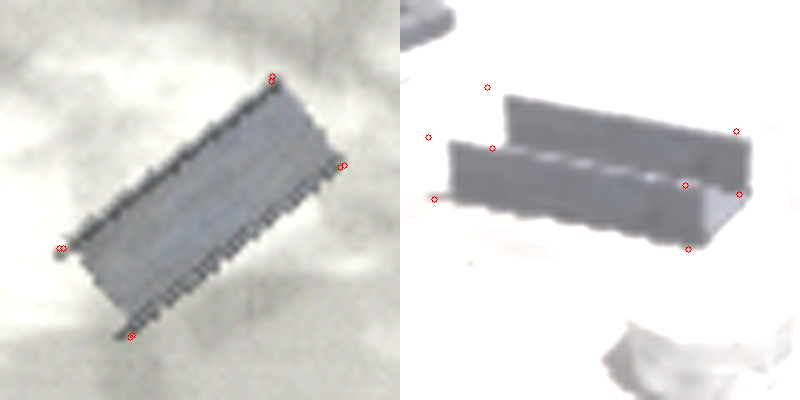

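The side view shows the channel about 5–8 mm further along tool +x than my estimate. Shadows had biased the left-end pixels at (60,255). I'm shifting 0.45 cm along and gripping.

jog_arm([
  [[0.45, 0, 0], 0],
  [[0, 0, 0.8], 0],
  [[0, 0, 0.8], 0],
  [[0, 0, 0.8], 0],
  [[0, 0, 0], 0],
  [[0, 0, 0], 0],
])

```text
t: 3.37
tcp_pos: [0.4198, 0.1435, 0.074]
ee_rot: [0.001, 0.908, -0.419, -0.0]
wrist_force: [-0.4, 0.6, 0.5]
grip_width: 0.0852
finger_force: 0.0
```

jog_arm([
  [[0, 0, 0], 0],
  [[0, 0, 0], 0],
  [[0, 0, 0], 0],
  [[0, 0, 0], 0],
  [[0, 0, 0], 0],
  [[0, 0, 0], 0],
  [[0, 0, 0], 0],
  [[0, 0, 0], 0],
], jaw=-1, force=40)

```text
t: 4.03
tcp_pos: [0.4206, 0.1443, 0.0757]
ee_rot: [-0.001, 0.908, -0.419, 0.0]
wrist_force: [-0.1, 1.6, 5.2]
grip_width: 0.049
finger_force: 44.5
```

jog_arm([
  [[0, 0, 0], 0],
  [[0, 0, 0], 0],
  [[0, 0, -0.5], 0],
  [[0, 0, -1], 0],
  [[0, 0, -1.5], 0],
  [[0, 0, -1.5], 0],
  [[0, 0, -1.5], 0],
  [[0, 0, 0], 0],
])

```text
t: 4.7
tcp_pos: [0.421, 0.1443, 0.138]
ee_rot: [-0.001, 0.908, -0.419, 0.001]
wrist_force: [1.7, 1.1, -1.9]
grip_width: 0.0493
finger_force: 43.8
```

```bash
python3 -c "
from h import *
go(.632,.0963,.14,-1.498)"
```

```text
t 4.7 tcp [0.421  0.1443 0.138 ] yaw -0.8647 w 0.0493 F [ 1.7  1.1 -1.9] ff 43.8 zaxis [ 0.003  0.002 -1.   ]
turn first 0.6333 then cm [  6.32 -20.69  -0.2 ]
```

jog_arm([
  [[0, 0, -0.3], 0.105],
  [[0, 0, -0.3], 0.105],
  [[0, 0, -0.3], 0.105],
  [[0, 0, 0], 0.106],
  [[0, 0, 0], 0.106],
  [[0, 0, 0], 0.106],
  [[0.6, -2, 0], 0],
  [[0.9, -3, 0], 0],
])

```text
t: 5.37
tcp_pos: [0.4703, 0.1328, 0.1432]
ee_rot: [0.0, 0.733, -0.68, -0.001]
wrist_force: [0.4, 0.7, -2.0]
grip_width: 0.0494
finger_force: 43.7
```

jog_arm([
  [[0.9, -3, 0], 0],
  [[0.9, -3, 0], 0],
  [[0.9, -3, 0], 0],
  [[0.9, -3, 0], 0],
  [[0.6, -2, 0], 0],
  [[0.3, -1, 0], 0],
  [[0, 0, 0], 0],
  [[0, 0, 0], 0],
])

```text
t: 6.03
tcp_pos: [0.6234, 0.0982, 0.1419]
ee_rot: [0.001, 0.732, -0.681, -0.001]
wrist_force: [-1.1, -0.2, -2.5]
grip_width: 0.0492
finger_force: 43.6
```

```bash
python3 -c "
from h import *
go(.632,.0963,.115,-1.498)"
```

```text
t 6.03 tcp [0.6234 0.0982 0.1419] yaw -1.4988 w 0.0492 F [-1.1 -0.2 -2.5] ff 43.6 zaxis [-0.003 -0.001 -1.   ]
turn first -0.0008 then cm [ 0.26 -0.84  2.69]
```

jog_arm([
  [[0.26, -0.84, 0.7], 0],
  [[0, 0, 0.8], 0],
  [[0, 0, 0.5], 0],
  [[0, 0, 0], 0],
  [[0, 0, 0], 0],
])

```text
t: 6.45
tcp_pos: [0.6318, 0.0968, 0.1234]
ee_rot: [0.001, 0.733, -0.681, -0.0]
wrist_force: [-0.9, -0.4, -2.0]
grip_width: 0.0492
finger_force: 43.7
```

```bash
cat > ov.py <<'E'
from h import *
go(.632,.0963,.115,-1.498)
s=bot.sense();a,_=tool_yaw(s);tx,ty,tz=s["tcp_pos"]
def W(o,th,x,y,z):
    c,sn=np.cos(th),np.sin(th);return [o[0]+c*x-sn*y,o[1]+sn*x+c*y,z]
J=(.6318,.1034);jt=.073
jp=[W(J,jt,x+dx,y+dy,.027) for x in(-.0385,.0385) for y in(-.04,.036) for dx in(-.0075,.0075) for dy in(-.0075,.0075)]+[W(J,jt,x,y,.012) for x in(-.062,.062) for y in(-.07,.088)]+[W(J,jt,x,.06,.062) for x in(-.035,.035)]
cp=[W((tx,ty),a+np.pi/2,x,y,tz-.0757+z) for x in(-.025,.025) for y in(-.06,.06) for z in (0,.03)]
x0,y0,w,h=245,165,90,75;f=8
now,_=snapshot('side');np.savez("side1.npz",p=now);out=[]
import sys
for nm,p,pts in(('j',np.load('side0.npz')['p'],jp),('n',now,cp)):
    im=cv2.resize(p[y0:y0+h,x0:x0+w,::-1],(w*f,h*f),interpolation=cv2.INTER_CUBIC)
    im=cv2.convertScaleAbs(im,alpha=1.4,beta=25)
    for q in (proj('side',pts)-[x0,y0]+.5)*f: cv2.circle(im,tuple(int(v) for v in q),3,(0,0,255),1)
    cv2.imwrite(f'pics/{nm}.png',im)
E
python3 ov.py
```

```text
t 6.45 tcp [0.6318 0.0968 0.1234] yaw -1.4973 w 0.0492 F [-0.9 -0.4 -2. ] ff 43.7 zaxis [-0.001 -0.001 -1.   ]
turn first 0.0007 then cm [ 0.06 -0.02  0.84]
```

View pics/j.png

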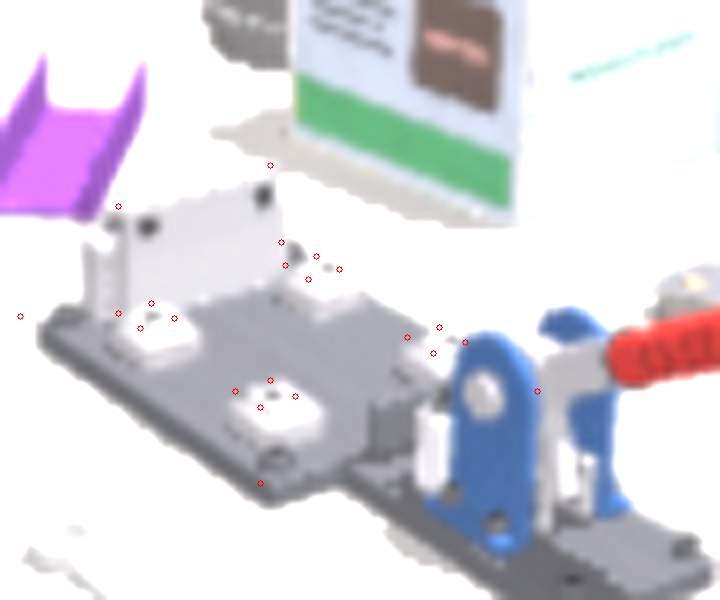

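View pics/n.png

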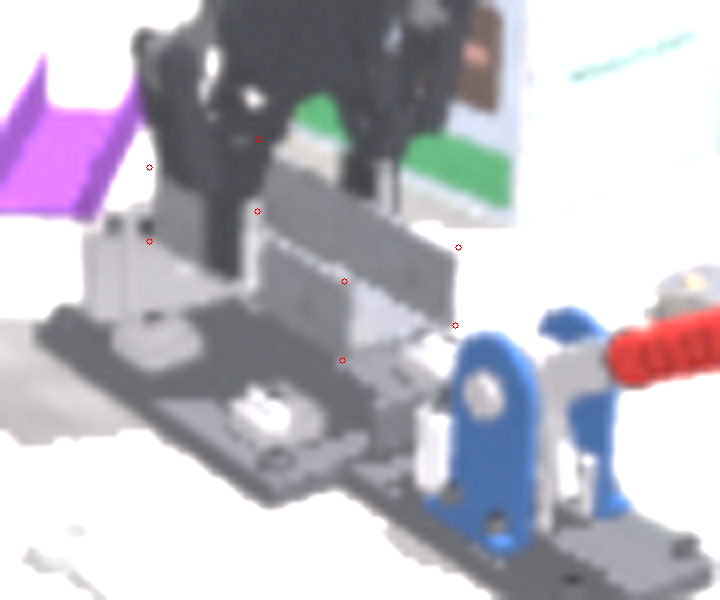

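```bash
cat > f.py <<'E'
from h import *
from scipy.optimize import least_squares
def W(o,th,M):
    M=np.array(M,float);c,s=np.cos(th),np.sin(th);return np.c_[o[0]+c*M[:,0]-s*M[:,1],o[1]+s*M[:,0]+c*M[:,1],M[:,2]+o[2]]
px=lambda L:(np.array(L,float))/8-.5+[245,165]
def F(n,uv,M,th,o,zf=True):
    f=lambda p:(proj(n,W([p[0],p[1],p[2] if zf else o[2]],th,M))-uv).ravel()
    r=least_squares(f,o,loss="soft_l1");print(n,r.x.round(4),"res",np.abs(r.fun).round(1))
J=[(-.0385,.036,.027),(-.0385,-.04,.027),(.0385,.036,.027),(.0385,-.04,.027),(-.062,.088,.012),(-.062,-.07,.012),(-.035,.06,.062),(.035,.06,.062)]
uj=px([(154,317),(272,396),(328,268),(450,343),(42,327),(270,490),(127,214),(276,184)])
for zf in(True,False):F("side",uj,J,.073,[.632,.1034,0],zf)
C=[(-.025,.06,.03),(-.025,-.06,.03),(-.025,-.06,0),(.025,-.06,.03),(.025,-.06,0)]
uc=px([(158,181),(351,289),(347,354),(456,254),(451,325)])
for zf in(True,False):F("side",uc,C,.0735,[.6318,.0968,.0477],zf)
p,d=snapshot("top");u,v,P=cloud("top",d);s=bot.sense()
m=(np.hypot(P[:,0]-.632,P[:,1]-.097)<.09)&(P[:,2]>.2);z=P[m][:,2];top=np.percentile(z,90);k=P[m][abs(z-np.median(z))<.006]
print("disc",np.median(z),top,cv2.minEnclosingCircle((k[:,:2]*1000).astype(np.float32)),k.mean(0).round(4),s["tcp_pos"],s["joints"])
E
python3 f.py
```

```text
side [ 0.6427  0.1136 -0.0092] res [0.5 0.6 0.5 0.3 0.8 0.7 0.7 0.3 1.1 0.6 0.2 0.4 0.4 0.1 0.5 1.3]
side [0.6329 0.0979 0.    ] res [0.3 0.5 0.6 0.4 0.7 0.5 0.3 0.3 1.6 0.7 0.2 0.1 0.1 0.4 0.5 1.7]
side [0.6656 0.1454 0.0185] res [0.6 0.4 0.4 0.4 0.2 0.7 0.1 0.  0.1 0.2]
side [0.6312 0.0941 0.0477] res [0.8 1.3 0.4 0.5 0.2 1.2 0.7 0.3 0.9 0.4]
disc 0.45582069422821236 0.46068518250379037 ((630.8187255859375, 96.78453826904297), 47.773414611816406) [0.6286 0.0973 0.4586] [0.63242838 0.0969229  0.12446201] [ 4.64355333e-01  1.94817991e-01 -7.62139659e-02  2.69006487e-04
 -1.29915819e+00 -3.90982016e-01]
```

Fit by camera: the top view puts the jig at y = 0.1034, the side view at 0.098. Both place it within a few mm of x ≈ 0.6325. I'll aim between the two and let the lead-ins guide the channel in, watching the force.

jog_arm([
  [[0.25, -0.08, 0], 0],
  [[0, 0, 0.6], 0],
  [[0, 0, 0.6], 0],
  [[0, 0, 0.4], 0],
  [[0, 0, 0.3], 0],
  [[0, 0, 0.3], 0],
  [[0, 0, 0], 0],
  [[0, 0, 0], 0],
])

```text
t: 7.22
tcp_pos: [0.6335, 0.0942, 0.1017]
ee_rot: [0.0, 0.732, -0.681, 0.0]
wrist_force: [-0.8, 0.5, -3.4]
grip_width: 0.0492
finger_force: 43.7
```

```bash
python3 -c "
from h import *
go(.633,.0945,.0885,-1.498)"
```

```text
t 7.22 tcp [0.6335 0.0942 0.1017] yaw -1.4978 w 0.0492 F [-0.8  0.5 -3.4] ff 43.7 zaxis [-0. -0. -1.]
turn first 0.0002 then cm [-0.03  0.05  1.32]
```

jog_arm([
  [[0, 0, 0.25], 0],
  [[0, 0, 0.25], 0],
  [[0, 0, 0.2], 0],
  [[0, 0, 0], 0],
  [[0, 0, 0], 0],
])

```text
t: 7.63
tcp_pos: [0.6341, 0.0944, 0.0951]
ee_rot: [-0.001, 0.733, -0.681, 0.0]
wrist_force: [2.8, -0.1, -2.7]
grip_width: 0.0492
finger_force: 43.7
```

```bash
python3 -c "
from h import *
go(.633,.0945,.0885,-1.498);print(bot.sense()['torque'].round(2))"
```

```text
t 7.63 tcp [0.6341 0.0944 0.0951] yaw -1.4975 w 0.0492 F [ 2.8 -0.1 -2.7] ff 43.7 zaxis [ 0.001  0.    -1.   ]
turn first 0.0005 then cm [-0.02  0.11  0.66]
[ 0.09 -1.21  0.09]
```

The lead-in is pushing toward +x. I'm following by 0.7 mm and going down.

jog_arm([
  [[0, -0.07, 0.15], 0],
  [[0, 0, 0.2], 0],
  [[0, 0, 0.2], 0],
  [[0, 0, 0.1], 0],
  [[0, 0, 0], 0],
  [[0, 0, 0], 0],
])

```text
t: 8.13
tcp_pos: [0.6343, 0.0942, 0.0881]
ee_rot: [0.0, 0.732, -0.681, 0.0]
wrist_force: [2.7, -0.9, -3.4]
grip_width: 0.0494
finger_force: 43.5
```

```bash
python3 -c "
from h import *
go(.634,.0945,.0875,-1.498);print(bot.sense()['torque'].round(2))
p,_=snapshot('side');x0,y0,w,h=245,165,90,75
cv2.imwrite('pics/pl.png',cv2.convertScaleAbs(cv2.resize(p[y0:y0+h,x0:x0+w,::-1],(720,600),interpolation=cv2.INTER_CUBIC),alpha=1.3,beta=20))"
```

```text
t 8.13 tcp [0.6343 0.0942 0.0881] yaw -1.4978 w 0.0494 F [ 2.7 -0.9 -3.4] ff 43.5 zaxis [-0. -0. -1.]
turn first 0.0002 then cm [-0.03  0.03  0.06]
[-0.13 -1.05  0.11]
```

View pics/pl.png

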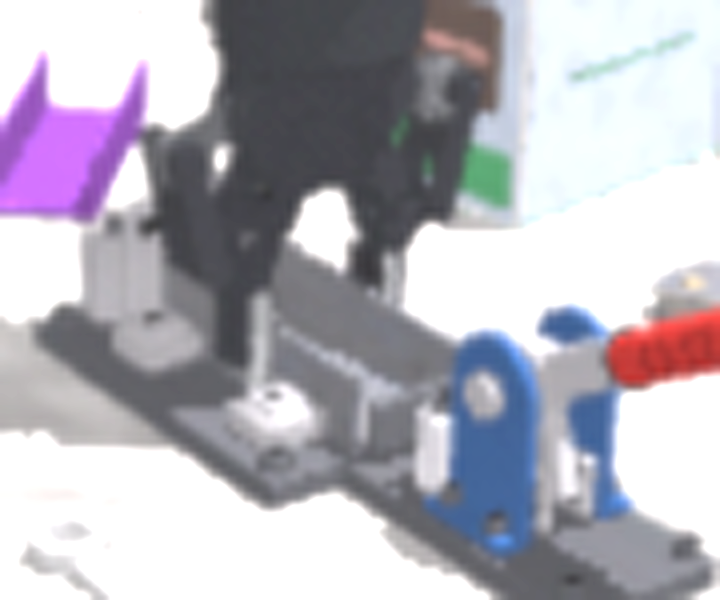

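The channel is down between the blocks, with its right end near (360,450) and clear of the pad at (415,450). Lowering to contact, then releasing.

jog_arm([
  [[0, 0, 0.05], 0],
  [[0, 0, 0.05], 0],
  [[0, 0, 0], 0],
  [[0, 0, 0], 0],
  [[0, 0, 0], 0],
])

```text
t: 8.6
tcp_pos: [0.6343, 0.0943, 0.0878]
ee_rot: [-0.0, 0.732, -0.681, 0.0]
wrist_force: [0.5, 0.2, 1.0]
grip_width: 0.0493
finger_force: 43.9
```

jog_arm([
  [[0, 0, 0], 0],
  [[0, 0, 0], 0],
  [[0, 0, 0], 0],
  [[0, 0, 0], 0],
  [[0, 0, 0], 0],
  [[0, 0, 0], 0],
  [[0, 0, 0], 0],
], jaw=1)

```text
t: 9.18
tcp_pos: [0.6343, 0.0943, 0.0874]
ee_rot: [0.0, 0.732, -0.681, 0.0]
wrist_force: [0.0, -0.2, -0.0]
grip_width: 0.0853
finger_force: 0.0
```

jog_arm([
  [[0, 0, -1], 0],
  [[0, 0, -1.5], 0],
  [[0, 0, -2], 0],
  [[0, 0, -2.5], 0],
  [[0, 0, -2.5], 0],
  [[0, 0, -2.5], 0],
  [[0, 0, 0], 0],
  [[0, 0, 0], 0],
])

```text
t: 9.85
tcp_pos: [0.635, 0.0945, 0.2106]
ee_rot: [-0.002, 0.732, -0.681, 0.001]
wrist_force: [-0.5, -0.2, 0.3]
grip_width: 0.0857
finger_force: 0.0
```

```bash
python3 - <<'E'
from h import *
# lever grip top in robot frame, jig est
J=(.6335,.1015);jt=.073
x=J[0]+np.sin(jt)*.232;y=J[1]-np.cos(jt)*.232
print("approx grip",x,y)
go(x,y,.2,-1.498)
p,_=snapshot('side');x0,y0,w,h=245,165,90,75
cv2.imwrite('pics/pl2.png',cv2.convertScaleAbs(cv2.resize(p[y0:y0+h,x0:x0+w,::-1],(720,600),interpolation=cv2.INTER_CUBIC),alpha=1.3,beta=20))
E
```

```text
approx grip 0.6504209620167632 -0.12988211046757106
t 9.85 tcp [0.635  0.0945 0.2106] yaw -1.4977 w 0.0857 F [-0.5 -0.2  0.3] ff 0.0 zaxis [ 0.004  0.002 -1.   ]
turn first 0.0003 then cm [22.49  0.09  1.06]
```

View pics/pl2.png

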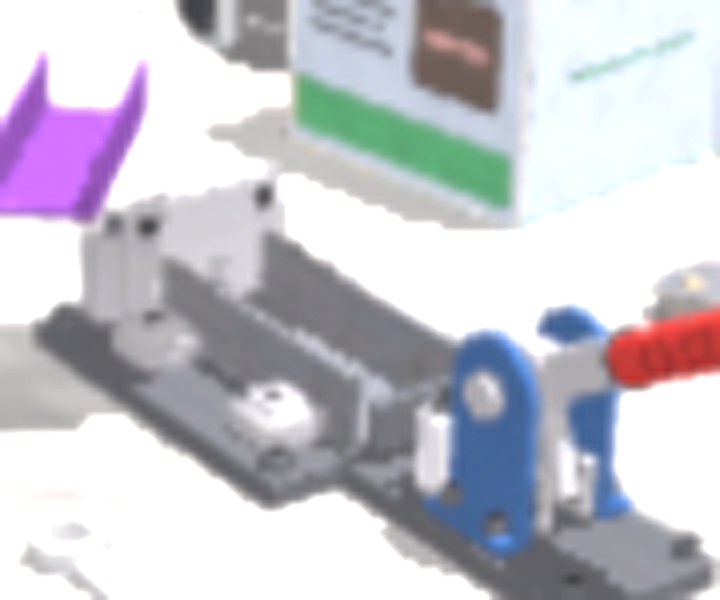

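The channel lies flat between the blocks, with its end at (365,440) and a gap to the end plate. Closing the fingers and moving over the lever.

jog_arm([
  [[0, 0, -1.4], 0],
  [[2, 0, 0], 0],
  [[3, 0, 0], 0],
  [[3, 0, 0], 0],
  [[3, 0, 0], 0],
  [[3, 0, 0], 0],
  [[3, 0, 0], 0],
  [[2, 0, 0], 0],
], jaw=-1)

```text
t: 10.57
tcp_pos: [0.6476, -0.0976, 0.2201]
ee_rot: [0.001, 0.732, -0.681, -0.001]
wrist_force: [0.4, 0.5, 0.6]
grip_width: -0.0002
finger_force: 0.0
```

jog_arm([
  [[1.7, 0, 0], 0],
  [[0, 0, 0], 0],
  [[0, 0, 0], 0],
  [[0, 0, 0], 0],
  [[0, 0, 0], 0],
  [[0, 0, 0], 0],
])

```text
t: 11.07
tcp_pos: [0.6494, -0.1112, 0.2213]
ee_rot: [0.0, 0.733, -0.68, -0.0]
wrist_force: [-0.0, 0.2, -1.0]
grip_width: -0.0001
finger_force: 0.0
```

```bash
python3 -c "
from h import *
go(.6494,-.1119,.195,-1.498)"
```

```text
t 11.07 tcp [ 0.6494 -0.1112  0.2213] yaw -1.4966 w -0.0001 F [-0.   0.2 -1. ] ff 0.0 zaxis [-0. -0. -1.]
turn first 0.0014 then cm [0.07 0.   2.63]
```

jog_arm([
  [[0, 0, 1], 0],
  [[0, 0, 1], 0],
  [[0, 0, 0.6], 0],
  [[0.4, 0, 0.6], 0],
  [[0.4, 0, 0.7], 0],
  [[0.35, 0, 0.8], 0],
  [[0.3, 0, 0.8], 0],
  [[0.15, 0, 0.7], 0],
])

```text
t: 11.73
tcp_pos: [0.6507, -0.1287, 0.1587]
ee_rot: [-0.0, 0.732, -0.681, 0.0]
wrist_force: [0.2, 1.3, 2.5]
grip_width: -0.0
finger_force: 1.3
```

jog_arm([
  [[0.1, 0, 0.5], 0],
  [[0.05, 0, 0.5], 0],
  [[0, 0, 0.3], 0],
  [[0, 0, 0], 0],
  [[0, 0, 0], 0],
  [[0, 0, 0], 0],
])

```text
t: 12.23
tcp_pos: [0.6508, -0.1303, 0.1476]
ee_rot: [0.0, 0.732, -0.681, 0.001]
wrist_force: [-0.4, -2.4, 5.3]
grip_width: -0.0
finger_force: 2.5
```

```bash
python3 -c "
from h import *
go(.6507,-.130,.1396,-1.498)"
```

```text
t 12.23 tcp [ 0.6508 -0.1303  0.1476] yaw -1.4981 w -0.0 F [-0.4 -2.4  5.3] ff 2.5 zaxis [ 0.001 -0.001 -1.   ]
turn first -0.0001 then cm [-0.03  0.01  0.8 ]
```

jog_arm([
  [[0, 0, 0.3], 0],
  [[0, 0, 0.3], 0],
  [[0, 0, 0.2], 0],
  [[0, 0, 0], 0],
  [[0, 0, 0], 0],
  [[0, 0, 0], 0],
  [[0, 0, 0], 0],
  [[0, 0, 0], 0],
])

```text
t: 12.9
tcp_pos: [0.6509, -0.1307, 0.1405]
ee_rot: [0.0, 0.732, -0.681, 0.001]
wrist_force: [-1.7, -3.4, 8.0]
grip_width: -0.0003
finger_force: 3.9
```

```bash
python3 - <<'E'
from h import *
go(.6507,-.130,.1396,-1.498)
p,_=snapshot('side');t,_=snapshot('top')
f=lambda i:cv2.resize(i[:,:,::-1],(400,400),interpolation=cv2.INTER_CUBIC)
a=cv2.resize(p[165:240,245:345,::-1],(800,600),interpolation=cv2.INTER_CUBIC)
b=cv2.resize(t[135:185,220:290,::-1],(280,200),interpolation=cv2.INTER_CUBIC)
a[:200,520:]=b
cv2.imwrite('pics/fin.png',a)
E
```

```text
t 12.9 tcp [ 0.6509 -0.1307  0.1405] yaw -1.4981 w -0.0003 F [-1.7 -3.4  8. ] ff 3.9 zaxis [ 0.002 -0.002 -1.   ]
turn first -0.0001 then cm [-0.07  0.01  0.09]
```

View pics/fin.png

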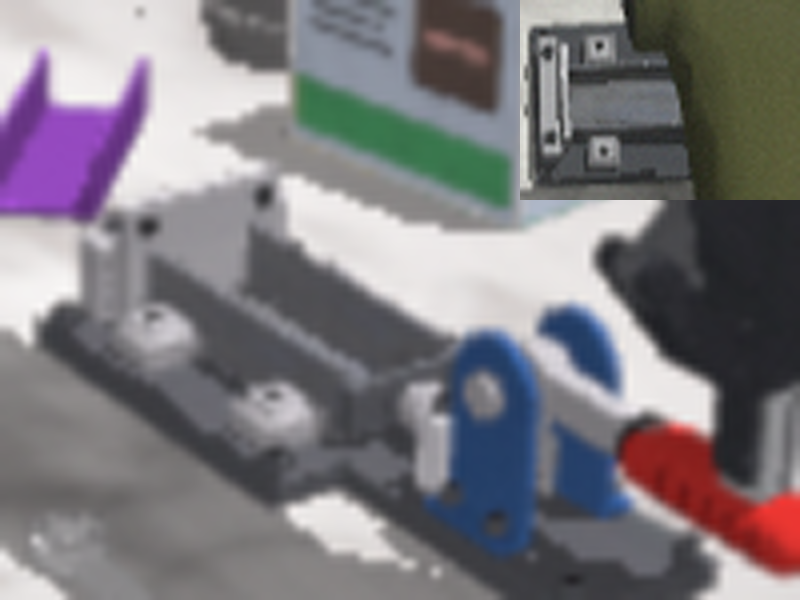

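The side view shows the lever about level, with the fingertips on the red grip at (740,480). The channel is butted on the end plate at (250,280). The push is 8.0 N and the grip height about 68 mm, both as asked, so I'm handing in.

```bash
python3 -c "
from rig import bot
print(bot.finish_job())"
```

```text
the job is handed in; nothing more can be done
None
```

I handed the job in with the long channel lying open side up between the locator blocks, pushed home against the end plate, and the red lever held about level at 8 N; I judged the spring compression from the lever height (about 68 mm) and that force, since the yellow band wasn't checked.

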